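# Seat the check rod in the reader cradle's V-groove

## Robot

A 6-joint arm with a two-finger parallel gripper is mounted at the origin on a cart in front of the work surface, level with it; the furniture and walls round the work are solid. World frame = base frame: x ahead of the robot, y to its left, z up, the work surface at z = 0. Lengths are in m, angles in degrees, forces in N, time in s.
With the tool pointing down it reaches from about 0.25 to 0.725 m from the base axis. Payload 9.7 kg.
Tool frame: the origin (TCP) lies at the very end of the fingers, on their centre line; the grasp point (between the pads) lies 19 mm behind it (bot.pinch_z is the distance from the TCP to the grasp point, in m); x points along the fingers, z is the direction in which the jaws open and shut, and the axes are right-handed (so a half turn about x gives the same grasp; the last joint's range is limited). The gripper opens to 85 mm and grips with 20 to 120 N. Pads are 22 mm wide; open, the fingers measure 114 mm over their backs; the gripper's body (76 mm by 85 mm) begins 54 mm behind the grasp point. The pads swing forward as they close: fully open they stand 13 mm farther back than shut.
Start: joints at [69.156, 4.979, 10.078, 95.1, 0, 90], TCP at [0.196, 0.514, 0.231] pointing down, gripper open.
Joint ranges: [-179.16, 179.16], [-48.56, 103.87], [-65.8, 70.77], [-126.05, 130.52], [-82.76, 87.17], [-180, 180]. Speed limits (degrees/s): [127.2, 127.2, 147.25, 180, 180, 180].

## Interface

Orientations are given as [roll, pitch, yaw] about the fixed x, y, z axes, in that order (R = Rz(yaw) Ry(pitch) Rx(roll)).
In Python, from workcell import bot gives the robot as it stands.
- The arm moves only by the tool play_rows, never from a script. Its argument "rows" is a list of rows, each a list of 3 entries, a list of its own where there are three numbers: the shift along the tool's x, y, z in cm, then the turn about the tool's x in degrees, then the finger opening in cm, from 0 to 8.54. A call has 1 to 12 rows; each row is the pose to reach, as a shift and turn from the pose commanded when the call began, along the tool's axes at that moment; what a row does not reach only later rows make up. A row lasts 1/12 s, in which the tool goes at most 41.7 mm and 7.16 degrees, less where a joint would pass 70% of its speed; a pose out of reach is approached as far as the arm can. A call with a gripper value outside its range is refused whole. The fingers move at their own pace and stop on an object; "squeeze" is the grip in N (left out, the last holds). Time passes only in rows, so rows that repeat a pose let the fingers close. It gives the time, the measured TCP pose, the force and the opening at its end, in the units of the state.
- bot.get_obs(): the state, without advancing time (a new reading comes with each control period).
- bot.camera(name): name is "side" or "top" or "wrist"; returns (picture, depth): 400x640x3 uint8, blue, green, red; 400x640 float32, m along the optical axis (not along the pixel's ray), 0 where there is no reading.
- bot.camera_model(name): a dict with "fx", "fy", "cx", "cy" (pixels), "k1" (the pictures are not rectified: a ray, as slopes to the right and down, at radius r is drawn at 1 + k1 r^2 times it, then the intrinsics apply), "origin" and "attitude" of the camera in the world; the wrist camera has in their place "mount" (4x4, takes a point from camera to tool coordinates, whose origin is the TCP and whose axes are the tool frame's). Camera axes: x right, y down, z forward; pixel columns grow to the right and rows downward; lengths in m; the calibration is good to about 2 mm. A picture is of the moment at which its call begins: read the wrist's pose just before it. camera_model takes no time and is no camera call.
- bot.job_done(): hands the job in, once; it reports no verdict.
The state is a dict: "time": time; "q": joint angles; "qd": joint speeds; "joint_efforts": joint torques, N m; "ee_pos": TCP position; "tcp_rot": TCP orientation; "wrist_force": force on the tool from outside, world axes, zero at the start; "torque": the same for the moment, N m; "opening": finger opening in m.
Only numpy, scipy, OpenCV 4.12 (cv2) and the standard library are available. Lean on these libraries where they do the work, as an engineer would, in place of code of your own. Each camera call takes 0.05 s, during which the arm holds its last target.

## Task

Check the tube reader: take the steel check rod from its grey rest, lay it in the open loading gap of the white cradle's V-groove and let go, then push it from behind along the groove, under the hood, until it meets the soft stop hidden inside. Lean on it there gently for about a second, with about 5 N more than the sliding itself takes (the stop must never see more than 10 N), then back away slowly so that the rod is left bearing against the stop. Leave the other things on the worktop where they are.

Things in the scene. Friction and masses are not known exactly. Their poses are not given: they have to be found in the camera images.
- rod_center (a point): Centre of the steel check rod: plain cylinder, 20 mm diameter, 120 mm long, two thin blue bands, ends flat and alike, about 0.25 kg. x runs along the rod (it may be rolled about x). It starts level in the grey rest, axis 45 mm above the worktop; the middle 60 mm is free for fingers, down to the rest's 8 mm base plate.
- rest: Fixed grey rod rest: base plate 110 x 56 x 8 mm, two V-blocks 34 mm wide and 40 mm high at 30 to 48 mm either side of its middle. Origin on the worktop under its middle; x runs along the rod.
- cradle: Fixed white cradle. Origin on the worktop under the middle of the loading gap; x points along the groove in the push direction, z up. Base plate 60 mm wide, 8 mm thick, x = -64 to +186 mm. 90-degree rubber-lined V-groove on white blocks 34 mm wide, at x = -53 to -23 and +23 to +170 mm. Its lips stand 40 mm above the worktop.
- groove_load (a point): Loading point: on the axis of a rod lying in the groove, 45 mm above the worktop and 5 mm above the groove's lips (a pusher at the rod's end must stay above the lips), over the middle of the loading gap. The gap, 46 mm long, is open to both sides down to the base plate, for fingers that hold the rod's middle. x as the cradle's.
- hood_mouth (a point): Mouth of the hood, on the groove's axis at cradle x = +88 mm. Hood 48 mm wide, top 76 mm above the worktop, reaching on to the end wall. With its centre at the loading point, the rod's front end is 28 mm short of this mouth, and it slides at least 35 mm before it meets the stop. Friction in the groove takes 1 to 6 N, less while the push pauses.
- end_block: End wall, cradle x = +175 to +185 mm; origin on the worktop. Carries the soft stop, an orange pad 15 mm in diameter on the groove's axis. Its setting is not measured: its face is anywhere from cradle x = 95 to 148 mm. It pushes back 1.5 N per mm (damped, 14 mm in all). Groove friction keeps the rod pressed on it if the pusher backs off slowly.
- microscope: Fixed cream microscope with a black stage, eyepieces and screen, about 0.4 m tall, standing to the right of and behind the cradle. Its front reaches to about 0.5 m ahead of the robot, so an arm that starts on the right must pass in front of it or above it. Origin on the worktop under it.
- lab_timer: Bystander, white kitchen-type timer, 60x64x18 mm, not to be disturbed. Origin at the centre of its underside.
- petri_1: Bystander, flat round dish, 60x60x15 mm, not to be disturbed. Origin at the centre of its underside.
- specimen_cup_3: Bystander, white lidded cup, 65x65x71 mm, not to be disturbed. Origin at the centre of its underside.
- lens_pad: Bystander, small blue pad, 35x57x12 mm, not to be disturbed. Origin at the centre of its underside.
- pen_1: Bystander, blue pen, 12x145x9 mm, not to be disturbed. Origin at the centre of its underside.

How it is judged (in metres and radians):
On the way, in this order (a step that is already met when the one before it is completed fails the run):
1. the rod lies in the V-groove over the loading gap, let go (y of rod_center in the frame of cradle between -0.004 and 0.004 m and z of rod_center in the frame of cradle between 0.041 and 0.049 m and angle between the x axis of rod_center and the x axis of cradle, either way round below 0.06 rad and x of rod_center in the frame of cradle between -0.03 and 0.035 m and contact force between the fingers and rod below 0.1 N and contact force between rod and end_block below 0.1 N), for 0.2 s.
2. the rod is pressed against the soft stop with more than 2 N for half a second (y of rod_center in the frame of cradle between -0.004 and 0.004 m and z of rod_center in the frame of cradle between 0.041 and 0.049 m and angle between the x axis of rod_center and the x axis of cradle, either way round below 0.06 rad and contact force between rod and end_block above 2 N), for 0.5 s.
At the end, for the whole second after the job is handed in: The rod lies in the V-groove (within 4 mm of the groove's axis across and in height, within 0.06 rad along it), at rest, let go, and still bears on the soft stop with more than 0.5 N (y of rod_center in the frame of cradle between -0.004 and 0.004 m and z of rod_center in the frame of cradle between 0.041 and 0.049 m and angle between the x axis of rod_center and the x axis of cradle, either way round below 0.06 rad and contact force between rod and end_block above 0.5 N and linear speed of rod below 0.01 m/s); the robot touches nothing.
It fails at once if the rod presses on the stop with more than 10 N (contact force between rod and end_block above 10 N).
It fails at once if a bystander is moved more than 20 mm (distance of any of lab_timer, petri_1, specimen_cup_3, lens_pad, pen_1 from where it was at the start of the episode above 0.02 m).
It also fails if it takes over 70 s, if anything falls off the work surface, if the arm or the gripper's body presses on something with over 40 N, if the wrist force passes 120 N, or if a joint passes its speed limit or range.

## Working session

There is one attempt and no reset: what is moved stays moved. The work goes in short steps, Python scripts to look and compute and a tool call to move; the robot and the scene stay as the last step left them, time stands still between calls to the robot, and variables do not carry over. Pictures are saved under pics/ and viewed, and the job is handed in when it is done.

Besides the shell and the picture viewer there is one more tool, called by a JSON object that holds its "method" and its "body". play_rows: Moves the arm, as the interface text tells. Its arguments: {"type":"object","properties":{"rows":{"type":"array"},"squeeze":{"type":"number"}},"required":["rows"]}

```bash
ls; mkdir -p pics; python3 - <<'E'
from workcell import bot
import cv2
print(bot.get_obs())
for n in ("side","top","wrist"):
    im,d=bot.camera(n); cv2.imwrite(f"pics/{n}0.png",im); print(n,bot.camera_model(n))
E
```

```text
pics
{'time': 0.0, 'q': array([6.91566370e+01, 5.00926451e+00, 1.00326492e+01, 9.50993279e+01,
       5.65168276e-04, 9.00003388e+01]), 'qd': array([ 0.05010276,  0.04626964,  0.02029144, -0.01817503, -0.03983445,
       -0.00406132]), 'joint_efforts': array([-8.55877388e-04, -5.20388174e+01,  4.64807010e+01,  1.60359970e-02,
       -4.17131707e-05,  2.09641456e-05]), 'ee_pos': array([0.19560955, 0.51378202, 0.23058452]), 'tcp_rot': array([ 179.57395268,   89.92405467, -111.26974954]), 'wrist_force': array([-0.48538131,  0.34822295, -0.5857056 ]), 'torque': array([ 0.0272263 , -0.01739662,  0.01680159]), 'opening': 0.0854200174242686}
side {'fx': 459.9842625341504, 'fy': 459.9842625341504, 'cx': 323.81173555071587, 'cy': 199.15028761044408, 'k1': -0.10313596930325457, 'origin': array([-3.94047055e-04, -8.10983190e-01,  4.80957110e-01]), 'attitude': array([-111.76461151,   -1.03452688,  -31.33415929])}
top {'fx': 386.4852235185673, 'fy': 386.4852235185673, 'cx': 319.64992040108615, 'cy': 200.49063863373067, 'k1': 0.03011660016702581, 'origin': array([0.42812536, 0.09481095, 1.01092828]), 'attitude': array([-172.25072442,    0.97970535,  -89.82884616])}
wrist {'fx': 345.33294909427565, 'fy': 345.33294909427565, 'cx': 321.83298240393566, 'cy': 201.3977337797165, 'k1': -0.0327156136330439, 'mount': array([[ 3.57233298e-05, -2.83873275e-01,  9.58861806e-01,
        -1.40860470e-01],
       [-1.42690148e-05, -9.58861806e-01, -2.83873275e-01,
         7.30943431e-02],
       [ 9.99999999e-01, -3.54111468e-06, -3.83043285e-05,
        -4.29586334e-04],
       [ 0.00000000e+00,  0.00000000e+00,  0.00000000e+00,
         1.00000000e+00]])}
```

View pics/side0.png

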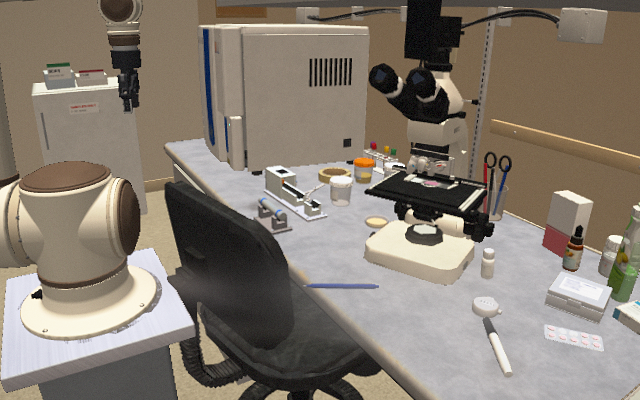

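View pics/top0.png

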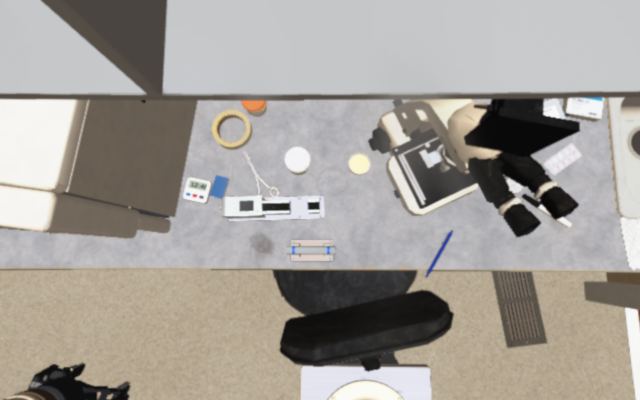

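View pics/wrist0.png

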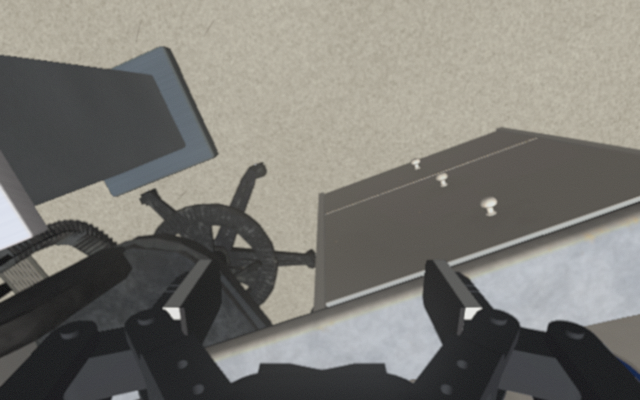

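```bash
cat > h.py <<'E'
import numpy as np, cv2
from scipy.spatial.transform import Rotation as R
from workcell import bot
def pose(name,obs=None):
    m=bot.camera_model(name)
    K=np.array([[m['fx'],0,m['cx']],[0,m['fy'],m['cy']],[0,0,1.]])
    dist=np.array([m['k1'],0,0,0])
    if 'mount' in m:
        o=obs or bot.get_obs()
        T=np.eye(4);T[:3,:3]=R.from_euler('xyz',o['tcp_rot'],degrees=True).as_matrix();T[:3,3]=o['ee_pos']
        W=T@m['mount']; return K,dist,W[:3,:3],W[:3,3]
    return K,dist,R.from_euler('xyz',m['attitude'],degrees=True).as_matrix(),np.array(m['origin'])
def rays(P,uv):
    K,d,Rm,o=P
    p=cv2.undistortPoints(np.array(uv,float).reshape(-1,1,2),K,d).reshape(-1,2)
    return np.c_[p,np.ones(len(p))]@Rm.T
def plane(P,uv,z):
    r=rays(P,uv); o=P[3]; return o+r*((z-o[2])/r[:,2])[:,None]
def proj(P,X):
    K,d,Rm,o=P
    return cv2.projectPoints(np.array(X,float).reshape(-1,1,3),cv2.Rodrigues(Rm.T)[0],-Rm.T@o,K,d)[0].reshape(-1,2)
def tri(P1,u1,P2,u2):
    a=rays(P1,[u1])[0];b=rays(P2,[u2])[0]
    s=np.linalg.lstsq(np.c_[a,-b],P2[3]-P1[3],rcond=None)[0]
    x=P1[3]+a*s[0];y=P2[3]+b*s[1]; return (x+y)/2,np.linalg.norm(x-y)
def pz(P,uv,D):
    r=rays(P,uv);return P[3]+r*np.array(D)[:,None]
E
python3 - <<'E'
from h import *
im=cv2.imread('pics/top0.png')
cv2.imwrite('pics/topz.png',cv2.resize(im[170:280,180:380],None,fx=4,fy=4,interpolation=cv2.INTER_CUBIC))
im=cv2.imread('pics/side0.png')
cv2.imwrite('pics/sidez.png',cv2.resize(im[155:245,240:360],None,fx=6,fy=6,interpolation=cv2.INTER_CUBIC))
P=pose('top')
for n,uv,z in (("rest",(312,251),.045),("cradle ends",(224,207),.05),("",(325,206),.008),("cup",(297,160),.07),("petri",(359,163),.015),("pen",(440,253),.009),("timer",(197,190),.018),("pad",(219,187),.012)):
    print(n,plane(P,[uv],z).round(4))
E
```

```text
rest [[0.4332 0.1303 0.045 ]]
cradle ends [[0.5422 0.3517 0.05  ]]
 [[0.5501 0.0983 0.008 ]]
cup [[0.658  0.1681 0.07  ]]
petri [[0.6632 0.0091 0.015 ]]
pen [[ 0.4297 -0.1946  0.009 ]]
timer [[0.5906 0.4323 0.018 ]]
pad [[0.5996 0.3769 0.012 ]]
```

View pics/topz.png

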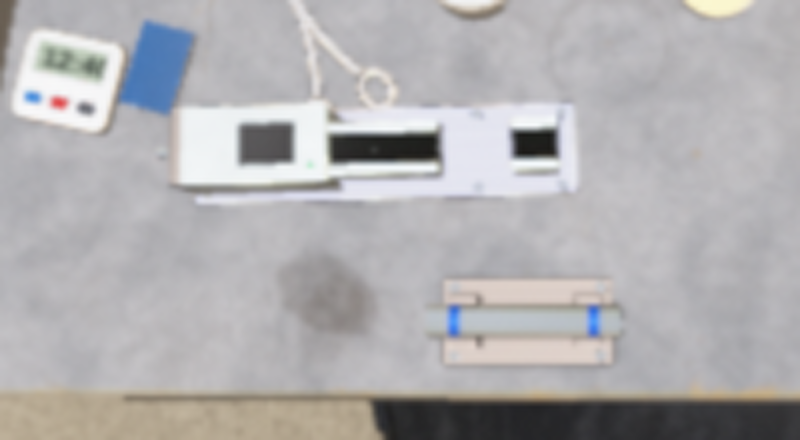

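View pics/sidez.png

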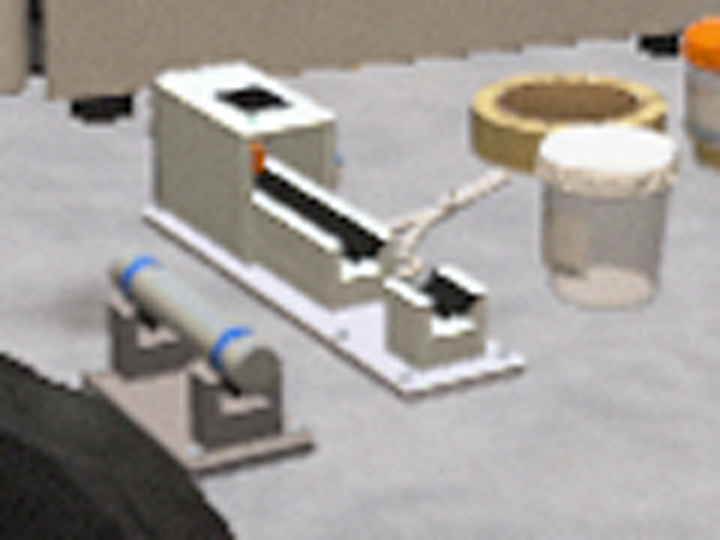

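```bash
python3 - <<'E'
from h import *
o=bot.get_obs(); M=R.from_euler('xyz',o['tcp_rot'],degrees=True).as_matrix(); print(M.round(3))
# goal: above, view rest: camera sits at tool y +7cm, looks at -y tilt
P=pose('wrist',o); print(P[2].round(3),P[3])
P=pose('top');o=np.array
z=lambda u,v:(180+u/4,170+v/4)
print(plane(P,[z(430,320),z(622,320)],.045))   # rod ends
print(plane(P,[z(328,133),z(440,133),z(328,170),z(440,170),z(510,129),z(557,129),z(557,170)],.04))
print(plane(P,[z(177,108),z(177,187),z(340,185),z(326,100)],.076))
E
```

```text
[[-0.    -0.935  0.356]
 [-0.001  0.356  0.935]
 [-1.     0.    -0.001]]
[[ 0.356  0.896  0.265]
 [ 0.935 -0.341 -0.102]
 [-0.001  0.284 -0.959]] [0.12723441 0.53958867 0.37160683]
[[0.43551061 0.19113469 0.045     ]
 [0.43583093 0.07209514 0.045     ]]
[[0.55305485 0.25813057 0.04      ]
 [0.55310719 0.18699641 0.04      ]
 [0.52946235 0.25758058 0.04      ]
 [0.52953236 0.18667973 0.04      ]
 [0.55569731 0.1426059  0.04      ]
 [0.55571921 0.11280941 0.04      ]
 [0.52961564 0.11272776 0.04      ]]
[[0.56380053 0.34503332 0.076     ]
 [0.51523572 0.34325587 0.076     ]
 [0.51654521 0.24402233 0.076     ]
 [0.56880982 0.25377346 0.076     ]]
```

{"method": "play_rows", "body": {"rows": [[[-3,-9,-7],17,8.5],[[-3,-18,-13],34,8.5],[[-3,-27,-20],52,8.5],[[-3,-37,-27],69.3,8.5],[[-3,-37,-27],69.3,8.5],[[-3,-37,-27],69.3,8.5],[[-3,-37,-27],69.3,8.5],[[-3,-37,-27],69.3,8.5],[[-3,-37,-27],69.3,8.5],[[-3,-37,-27],69.3,8.5],[[-3,-37,-27],69.3,8.5],[[-3,-37,-27],69.3,8.5]]}}

```text
time: 1.15
ee_pos: [0.448, 0.1249, 0.2609]
tcp_rot: [-74.3, 89.9, -74.7]
wrist_force: [0.5, 0.6, -0.1]
opening: 0.0849
```

{"method": "play_rows", "body": {"rows": [[[0,0,0],0,8.5],[[0,0,0],0,8.5],[[0,0,0],0,8.5]]}}

```text
time: 1.4
ee_pos: [0.4449, 0.1309, 0.2612]
tcp_rot: [154.6, 90.0, 154.6]
wrist_force: [-0.3, 0.4, 0.8]
opening: 0.0848
```

```bash
python3 - <<'E'
from h import *
o=bot.get_obs(); M=R.from_euler('xyz',o['tcp_rot'],degrees=True).as_matrix(); print(o['time'],o['q'],o['ee_pos'],o['wrist_force']);print(M.round(3))
im,d=bot.camera('wrist'); cv2.imwrite('pics/w1.png',im); np.savez('pics/w1.npz',im=im,d=d,p=o['ee_pos'],r=o['tcp_rot'])
E
```

```text
1.4 [ 1.63874920e+01 -5.98770932e+00  2.54786537e+00  9.85516315e+01
  1.43710100e-02  1.06456546e+02] [0.4448927  0.13090802 0.26121033] [-0.32936595  0.41465605  0.80568808]
[[-0.     0.001  1.   ]
 [ 0.     1.    -0.001]
 [-1.     0.    -0.   ]]
```

View pics/w1.png

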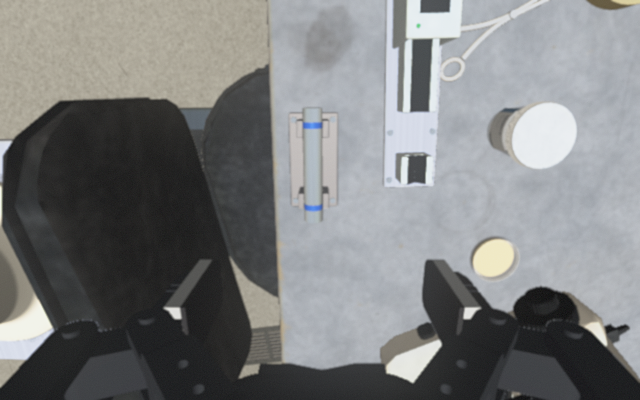

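```bash
cat >> h.py <<'E'
def blue(im,roi):
    u0,v0,u1,v1=roi
    hsv=cv2.cvtColor(im,cv2.COLOR_BGR2HSV)
    m=cv2.inRange(hsv,(100,120,60),(130,255,255)); k=np.zeros_like(m);k[v0:v1,u0:u1]=m[v0:v1,u0:u1]
    n,l,s,c=cv2.connectedComponentsWithStats(k)
    return [(c[i].round(2),s[i].tolist()) for i in range(1,n) if s[i][4]>8]
def load(f):
    z=np.load(f); return z['im'],z['d'],pose('wrist',dict(ee_pos=z['p'],tcp_rot=z['r']))
E
python3 - <<'E'
from h import *
im,d,P=load('pics/w1.npz')
bw=blue(im,(280,90,350,230)); print(bw)
t=cv2.imread('pics/top0.png');Pt=pose('top')
bt=blue(t,(280,235,345,265)); print(bt)
bw=sorted(bw,key=lambda b:b[0][1]);bt=sorted(bt,key=lambda b:b[0][0])
for a,b in zip(bw,bt): print(tri(P,a[0],Pt,b[0]), plane(P,[a[0]],.055),plane(Pt,[b[0]],.055))
# depth-based checks
pts=[(313,160),(313,115),(300,200),(425,70),(425,160),(420,20),(395,120),(360,150),(330,60)]
print(np.c_[pts,pz(P,pts,[np.median(d[v-1:v+2,u-1:u+2]) for u,v in pts]).round(4)])
cv2.imwrite('pics/w1z.png',cv2.resize(im[0:230,270:470],None,fx=3,fy=2.6,interpolation=cv2.INTER_CUBIC))
E
```

```text
[(array([311.89, 125.02]), [303, 123, 18, 6, 87]), (array([313.14, 207.66]), [305, 205, 17, 6, 76])]
[(array([293.06, 249.83]), [292, 247, 3, 7, 18]), (array([328.  , 249.68]), [327, 247, 3, 7, 19])]
(array([0.43482561, 0.17768343, 0.04412768]), np.float64(0.0023495152839892023)) [[0.43400712 0.17872629 0.055     ]] [[0.43587881 0.17647624 0.055     ]]
(array([0.43543037, 0.09080467, 0.04742509]), np.float64(0.0022306922224840996)) [[0.43453689 0.09333678 0.055     ]] [[0.43647189 0.09070607 0.055     ]]
[[ 3.130e+02  1.600e+02  4.348e-01  1.436e-01  5.310e-02]
 [ 3.130e+02  1.150e+02  4.351e-01  1.883e-01  5.270e-02]
 [ 3.000e+02  2.000e+02  4.197e-01  9.670e-02  3.770e-02]
 [ 4.250e+02  7.000e+01  5.476e-01  2.317e-01  3.410e-02]
 [ 4.250e+02  1.600e+02  5.538e-01  1.410e-01  3.740e-02]
 [ 4.200e+02  2.000e+01  5.291e-01  2.698e-01  7.340e-02]
 [ 3.950e+02  1.200e+02  5.257e-01  1.808e-01  6.300e-03]
 [ 3.600e+02  1.500e+02  4.882e-01  1.461e-01 -1.100e-03]
 [ 3.300e+02  6.000e+01  4.527e-01  2.446e-01 -1.900e-03]]
```

View pics/w1z.png

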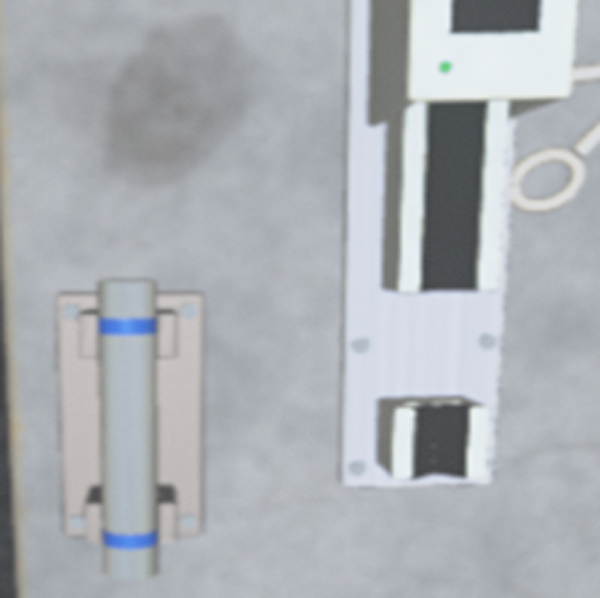

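{"method": "play_rows", "body": {"rows": [[[2,0,4],0,8.5],[[4,0,8],0,8.5],[[4,0,10],0,8.5],[[4,0,10],0,8.5],[[4,0,10],0,8.5],[[4,0,10],0,8.5]]}}

```text
time: 1.95
ee_pos: [0.5447, 0.1308, 0.2215]
tcp_rot: [175.8, 90.0, 175.7]
wrist_force: [0.6, 0.4, -1.2]
opening: 0.0852
```

```bash
python3 - <<'E'
from h import *
o=bot.get_obs(); print(o['time'],o['ee_pos'],o['tcp_rot'],np.abs(o['qd']).max())
im,d=bot.camera('wrist'); cv2.imwrite('pics/w2.png',im); np.savez('pics/w2.npz',im=im,d=d,p=o['ee_pos'],r=o['tcp_rot'])
E
```

```text
1.95 [0.54466757 0.13084347 0.2214753 ] [175.75730081  89.97383009 175.71085877] 1.6003217880092286
```

View pics/w2.png

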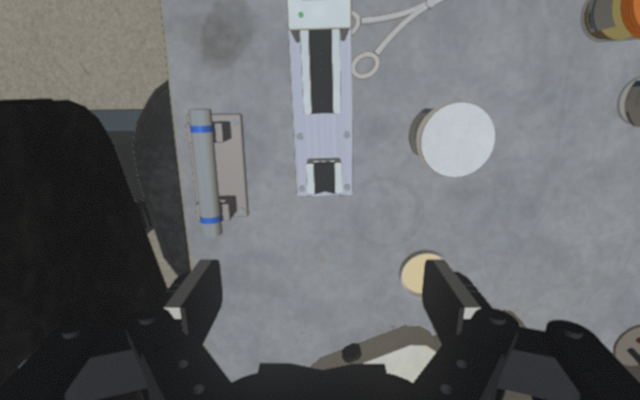

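```bash
python3 - <<'E'
from h import *
A=load('pics/w1.npz');B=load('pics/w2.npz')
ba=sorted(blue(A[0],(280,90,350,230)),key=lambda b:b[0][1]);bb=sorted(blue(B[0],(180,90,230,240)),key=lambda b:b[0][1])
for a,b in zip(ba,bb): print(a[0],b[0],tri(A[2],a[0],B[2],b[0]))
g=B[0].mean(2)
for r in (45,60,75,90,105,118,170,180,188):
    row=g[r,290:355]; print(r,row.round().astype(int).tolist())
cv2.imwrite('pics/w2z.png',cv2.resize(B[0][0:210,270:370],None,fx=6,fy=2.8,interpolation=cv2.INTER_CUBIC))
E
```

```text
[311.89 125.02] [200.7  128.46] (array([0.43371069, 0.17802372, 0.04507525]), np.float64(4.173077069854662e-06))
[313.14 207.66] [209.84 220.02] (array([0.43428844, 0.09040548, 0.04596981]), np.float64(0.0001385604552782761))
45 [168, 175, 175, 175, 175, 174, 179, 178, 177, 171, 164, 171, 186, 192, 191, 191, 192, 182, 147, 97, 63, 61, 62, 61, 61, 63, 63, 63, 63, 66, 61, 62, 63, 64, 64, 61, 62, 63, 63, 60, 66, 109, 164, 189, 193, 192, 192, 191, 186, 173, 172, 177, 179, 177, 175, 175, 176, 177, 180, 179, 166, 148, 138, 138, 141]
60 [147, 167, 174, 175, 174, 174, 177, 177, 177, 176, 174, 175, 185, 190, 193, 191, 191, 191, 182, 142, 91, 62, 60, 60, 63, 62, 64, 62, 61, 64, 64, 63, 61, 62, 60, 63, 62, 62, 62, 60, 65, 104, 159, 187, 193, 192, 191, 193, 190, 186, 180, 178, 177, 178, 175, 176, 176, 179, 180, 178, 169, 148, 138, 149, 165]
75 [140, 156, 168, 174, 174, 176, 176, 176, 177, 176, 171, 169, 181, 190, 193, 192, 193, 193, 184, 156, 108, 71, 60, 62, 62, 61, 62, 63, 57, 62, 61, 63, 62, 63, 62, 63, 62, 63, 62, 62, 61, 74, 120, 168, 190, 193, 192, 192, 192, 185, 166, 167, 175, 179, 176, 1
[... 1228 characters left out ...]
93, 188, 175, 170, 173, 174, 175, 175, 177, 178, 179, 176, 163, 141, 135, 141]
180 [141, 142, 141, 140, 138, 145, 156, 168, 173, 174, 177, 177, 176, 176, 176, 170, 160, 172, 188, 193, 195, 196, 188, 164, 120, 76, 60, 62, 61, 61, 63, 61, 63, 64, 62, 61, 63, 62, 60, 63, 62, 62, 58, 66, 105, 161, 190, 194, 195, 194, 192, 184, 178, 174, 175, 175, 175, 176, 179, 177, 177, 164, 145, 134, 141]
188 [142, 144, 144, 144, 142, 139, 142, 153, 158, 154, 147, 145, 146, 147, 154, 166, 179, 189, 194, 196, 195, 196, 196, 183, 143, 88, 62, 57, 61, 63, 60, 60, 61, 60, 61, 60, 58, 63, 62, 60, 64, 63, 59, 63, 105, 162, 193, 196, 196, 196, 197, 192, 184, 172, 159, 152, 147, 146, 147, 155, 164, 162, 145, 138, 140]
```

View pics/w2z.png

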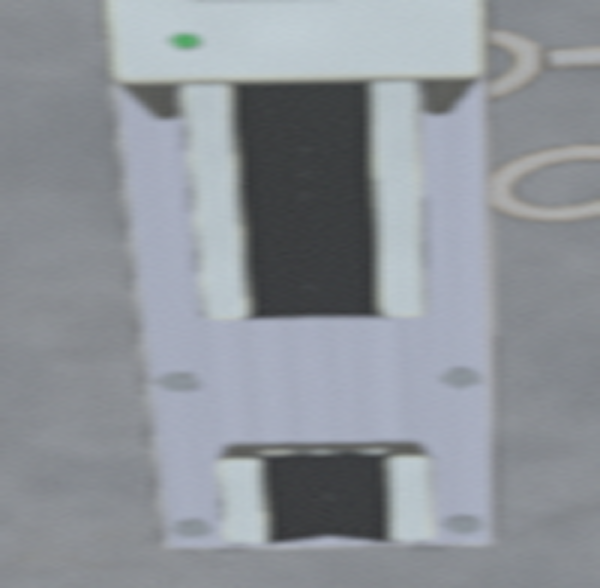

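```bash
python3 - <<'E'
from h import *
def edges(g,r,lo,hi,th=127):
    row=g[r].astype(float); dark=[u for u in range(lo,hi) if row[u]<100]
    a,b=dark[0],dark[-1]
    # longest run
    runs=np.split(np.array(dark),np.where(np.diff(dark)>1)[0]+1); k=max(runs,key=len);a,b=k[0],k[-1]
    L=a-1+(row[a-1]-th)/(row[a-1]-row[a]); Rr=b+(th-row[b])/(row[b+1]-row[b]); 
    return L,Rr
for f,rows,(lo,hi) in (('pics/w1.npz',(48,60,75,90,105,160,168,178),(395,445)),('pics/w2.npz',(35,45,60,75,90,105,165,172,180,188),(300,345))):
    im,d,P=load(f); g=im.mean(2); pts=[]
    for r in rows:
        try: L,Rr=edges(g,r,lo,hi)
        except Exception as e: print(r,e); continue
        l,q=plane(P,[(L,r),(Rr,r)],.04); pts.append((l+q)/2); print(r,round(L,1),round(Rr,1),l[:2].round(4),q[:2].round(4),((l+q)/2)[:2].round(4))
    pts=np.array(pts); c=np.polyfit(pts[:,1],pts[:,0],1); print('slope deg',np.degrees(c[0]),'x at .165',np.polyval(c,.165),'res',(pts[:,0]-np.polyval(c,pts[:,1])).round(4))
A=load('pics/w1.npz')[2];B=load('pics/w2.npz')[2]
# corners: block ends at lip: w1 (zoom 3,2.6 off 270,0); w2(zoom 6,2.8 off 270)
a=lambda u,v:(270+(u-1)/3,(v-.8)/2.6); b=lambda u,v:(270+(u-2.5)/6,(v-.9)/2.8)
for n,p,q in (("long L",a(426,291),b(252,317)),("long R",a(482,291),b(374,317)),("short L",a(416,475),b(274,540)),("short R",a(467,475),b(384,540)),("short Ltop",a(415,405),b(268,456)),("hood L",a(411,100),b(115,80)),("hood R",a(573,97),b(484,78))):
    print(n,tri(A,p,B,q),plane(B,[q],.04).round(4))
E
```

```text
48 412.0 430.8 [0.5317 0.2515] [0.5501 0.2516] [0.5409 0.2515]
60 411.6 430.5 [0.532  0.2405] [0.5506 0.2406] [0.5413 0.2405]
75 411.2 429.9 [0.5325 0.2265] [0.5511 0.2266] [0.5418 0.2266]
90 410.5 429.1 [0.5327 0.2122] [0.5515 0.2123] [0.5421 0.2123]
105 410.4 428.5 [0.5336 0.1977] [0.552  0.1977] [0.5428 0.1977]
160 408.3 425.5 [0.5353 0.1414] [0.5536 0.1414] [0.5444 0.1414]
168 407.5 425.4 [0.535  0.1328] [0.5542 0.1328] [0.5446 0.1328]
178 407.6 424.6 [0.5358 0.1219] [0.5542 0.1219] [0.545  0.1219]
slope deg -1.7816313402792836 x at .165 0.5436674563552636 res [-0.0001 -0.      0.0001 -0.0001  0.0002  0.     -0.0001 -0.    ]
35 308.3 331.4 [0.5321 0.2563] [0.5519 0.2563] [0.542  0.2563]
45 308.4 331.4 [0.532  0.2484] [0.5519 0.2483] [0.542  0.2483]
60 309.3 331.6 [0.5327 0.2362] [0.5521 0.2361] [0.5424 0.2362]
75 309.5 332.2 [0.5327 0.2237] [0.5527 0.2237] [0.5427 0.2237]
90 310.3 332.5 [0.5333 0.2111] [0.5531 0.211 ] [0.5432 0.211 ]
105 310.9 332.4 [0.5338 0.1981] [0.5532 0.1981] [0.5435 0.1981]
165 313.3 334.0 [0.5355 0.1433] [0.555  0.1433] [0.5452 0.1433]
172 313.3 334.3 [0.5
[... 414 characters left out ...]
 0.1912 0.04  ]]
long R (array([0.55255699, 0.19141079, 0.04632654]), np.float64(2.1295751039003485e-05)) [[0.5527 0.1912 0.04  ]]
short L (array([0.53711786, 0.11663171, 0.0395876 ]), np.float64(0.000664216804075019)) [[0.5372 0.1164 0.04  ]]
short R (array([0.5547701 , 0.11727775, 0.04214479]), np.float64(0.0005958226031340203)) [[0.5549 0.1164 0.04  ]]
short Ltop (array([0.53622365, 0.14488285, 0.03364933]), np.float64(0.0006616686471494238)) [[0.5364 0.1457 0.04  ]]
hood L (array([0.51836345, 0.25532836, 0.07362191]), np.float64(0.0005909981694111032)) [[0.5154 0.2617 0.04  ]]
hood R (array([0.56530113, 0.25592479, 0.07530767]), np.float64(0.0003237619296741919)) [[0.5679 0.2622 0.04  ]]
```

{"method": "play_rows", "body": {"rows": [[[2,0.2,-3.5],0,8.5],[[5,0.4,-7],0,8.5],[[8,0.4,-11],-0.4,8.5],[[10.2,0.4,-11.1],-0.4,8.5],[[10.2,0.4,-11.1],-0.4,8.5],[[10.2,0.4,-11.1],-0.4,8.5],[[10.2,0.4,-11.1],-0.4,8.5]]}}

```text
time: 2.58
ee_pos: [0.4357, 0.1346, 0.1219]
tcp_rot: [16.1, 89.8, 16.4]
wrist_force: [0.4, -0.6, 0.6]
opening: 0.0853
```

```bash
python3 - <<'E'
from h import *
o=bot.get_obs(); M=R.from_euler('xyz',o['tcp_rot'],degrees=True).as_matrix(); print(o['time'],o['ee_pos']);print(M.round(4))
im,d=bot.camera('wrist'); cv2.imwrite('pics/w3.png',im); np.savez('pics/w3.npz',im=im,d=d,p=o['ee_pos'],r=o['tcp_rot'])
b=blue(im,(200,0,420,300));print(b); P=load('pics/w3.npz')[2]
print(plane(P,[x[0] for x in b],.054))
E
```

```text
2.5833 [0.43570257 0.13458526 0.1218528 ]
[[ 0.0038 -0.005   1.    ]
 [ 0.0011  1.      0.005 ]
 [-1.      0.0011  0.0038]]
[(array([320.4 , 147.88]), [306, 144, 30, 9, 262]), (array([320.32, 274.72]), [307, 270, 27, 10, 183])]
[[0.43394562 0.17867185 0.054     ]
 [0.43421315 0.0934841  0.054     ]]
```

View pics/w3.png

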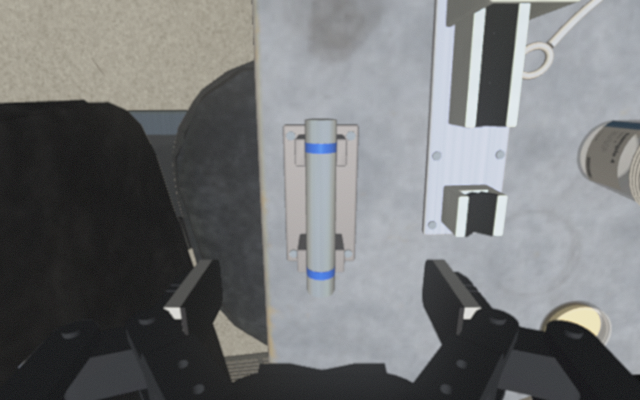

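{"method": "play_rows", "body": {"rows": [[[2.5,0.1,0],0,8.5],[[5.0,0.1,0],0,8.5],[[7.0,0.1,0],0,8.5],[[8.5,0.1,0],0,8.5],[[9.6,0.1,0],0,8.5],[[9.6,0.1,0],0,8.5],[[9.6,0.1,0],0,8.5],[[9.6,0.1,0],0,8.5]], "squeeze": 35}}

```text
time: 3.3
ee_pos: [0.4356, 0.1353, 0.0248]
tcp_rot: [16.9, 89.9, 17.2]
wrist_force: [-0.2, -1.0, 0.5]
opening: 0.0852
```

{"method": "play_rows", "body": {"rows": [[[0,0,0],0,5],[[0,0,0],0,4],[[0,0,0],0,3],[[0,0,0],0,2.4],[[0,0,0],0,2.2],[[0,0,0],0,1],[[0,0,0],0,1],[[0,0,0],0,1],[[0,0,0],0,1],[[0,0,0],0,1],[[0,0,0],0,1]]}}

```text
time: 4.22
ee_pos: [0.435, 0.1351, 0.0236]
tcp_rot: [8.4, 89.9, 8.6]
wrist_force: [4.6, -0.7, 1.2]
opening: 0.0189
```

{"method": "play_rows", "body": {"rows": [[[-1,0,0],0,1],[[-3,0,0],0,1],[[-5,0,0],0,1],[[-7,0,1],0,1],[[-7,1,3],-0.7,1],[[-7,2,6],-1.4,1],[[-7,3.3,9],-1.4,1],[[-7,3.3,11],-1.4,1],[[-7,3.3,11],-1.4,1],[[-7,3.3,11],-1.4,1],[[-7,3.3,11],-1.4,1],[[-7,3.3,11],-1.4,1]]}}

```text
time: 5.22
ee_pos: [0.5432, 0.1683, 0.0932]
tcp_rot: [-171.5, 89.9, -169.9]
wrist_force: [-0.9, 0.4, -2.2]
opening: 0.0187
```

```bash
python3 - <<'E'
from h import *
o=bot.get_obs(); M=R.from_euler('xyz',o['tcp_rot'],degrees=True).as_matrix(); print(o['time'],o['ee_pos'],o['wrist_force'],o['opening']);print(M.round(4))
im,d=bot.camera('wrist'); cv2.imwrite('pics/w4.png',im); np.savez('pics/w4.npz',im=im,d=d,p=o['ee_pos'],r=o['tcp_rot'])
s,_=bot.camera('side'); cv2.imwrite('pics/s4.png',cv2.resize(s[130:250,220:380],None,fx=5,fy=5,interpolation=cv2.INTER_CUBIC))
b=blue(im,(200,0,420,400));print(b); P=load('pics/w4.npz')[2]
print(plane(P,[x[0] for x in b],.1155))
E
```

```text
5.2167 [0.54316985 0.16832243 0.09318889] [-0.92487451  0.40878014 -2.16521282] 0.01868862758821778
[[-1.300e-03 -2.900e-02  9.996e-01]
 [-2.000e-04  9.996e-01  2.900e-02]
 [-1.000e+00 -2.000e-04 -1.300e-03]]
[(array([321.87, 188.98]), [295, 179, 54, 20, 864])]
[[0.54117415 0.2100226  0.1155    ]]
```

View pics/w4.png

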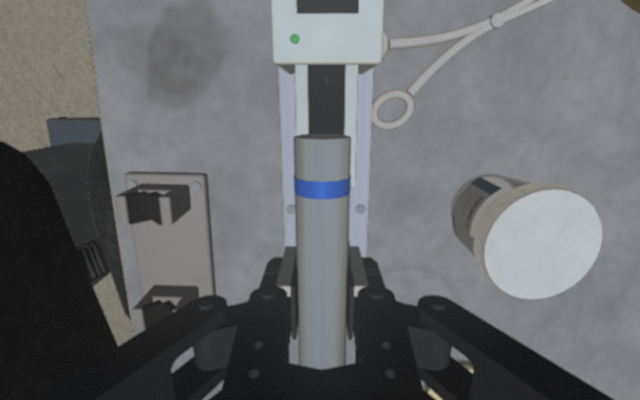

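View pics/s4.png

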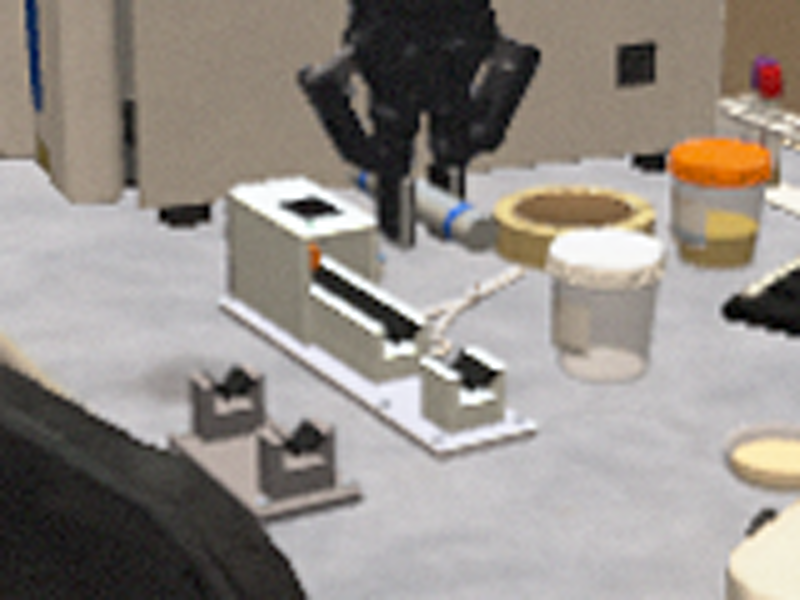

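```bash
python3 - <<'E'
from h import *
im,d,P=load('pics/w4.npz'); g=im.mean(2)
for r in (75,85,95,105,115,125):
    row=g[r]; k=[u for u in range(300,352) if row[u]<100]; a,b=k[0],k[-1]
    L=a-1+(row[a-1]-127)/(row[a-1]-row[a]);Q=b+(127-row[b])/(row[b+1]-row[b])
    print(r,round(L,1),round(Q,1),plane(P,[((L+Q)/2,r)],.04).round(4))
b=blue(im,(200,0,420,300))[0][0]; print(plane(P,[b],.1155),plane(P,[b],.124))
for u,v in((322,137),): print(plane(P,[(u,v)],.122))
E
```

```text
75 307.2 344.7 [[0.5419 0.253  0.04  ]]
85 307.3 344.6 [[0.5421 0.248  0.04  ]]
95 307.3 344.7 [[0.5423 0.2428 0.04  ]]
105 307.8 344.5 [[0.5425 0.2376 0.04  ]]
115 308.0 344.3 [[0.5427 0.2323 0.04  ]]
125 308.0 344.2 [[0.5428 0.227  0.04  ]]
[[0.54117415 0.2100226  0.1155    ]] [[0.54112979 0.21221826 0.124     ]]
[[0.54068285 0.22892388 0.122     ]]
```

{"method": "play_rows", "body": {"rows": [[[2,0,0.1],0,1],[[4,0,0.1],0,1],[[5,0,0.1],0,1],[[5,0,0.1],0,1],[[5,0,0.1],0,1],[[5,0,0.1],0,1]]}}

```text
time: 5.82
ee_pos: [0.5457, 0.1687, 0.0446]
tcp_rot: [15.4, 89.9, 17.1]
wrist_force: [-0.1, 0.3, -2.7]
opening: 0.0189
```

```bash
python3 - <<'E'
from h import *
o=bot.get_obs(); M=R.from_euler('xyz',o['tcp_rot'],degrees=True).as_matrix(); print(o['time'],o['ee_pos'],o['wrist_force'],o['opening']);print(M.round(4))
im,d=bot.camera('wrist'); cv2.imwrite('pics/w5.png',im); np.savez('pics/w5.npz',im=im,d=d,p=o['ee_pos'],r=o['tcp_rot'])
im,d,P=load('pics/w5.npz'); g=im.mean(2)
b=blue(im,(200,0,420,300))[0][0]; zt=o['ee_pos'][2]+.0214+.0095; print(b,plane(P,[b],zt))
for r in range(30,140,12): print(r,[int(x) for x in g[r,285:365:3]])
E
```

```text
5.8167 [0.54568255 0.168677   0.0445754 ] [-0.06477209  0.25664262 -2.72652322] 0.01885002643051189
[[ 1.400e-03 -2.890e-02  9.996e-01]
 [ 4.000e-04  9.996e-01  2.890e-02]
 [-1.000e+00  4.000e-04  1.400e-03]]
[321.87 188.98] [[0.54356068 0.21256832 0.0754754 ]]
30 [189, 187, 189, 188, 188, 188, 188, 187, 188, 189, 188, 188, 188, 187, 188, 186, 187, 188, 186, 186, 186, 188, 187, 188, 187, 187, 188]
42 [186, 187, 187, 187, 187, 185, 186, 185, 188, 187, 186, 186, 185, 183, 184, 184, 185, 184, 183, 183, 184, 185, 186, 186, 185, 187, 187]
54 [178, 179, 179, 172, 75, 62, 62, 61, 60, 62, 61, 60, 61, 63, 62, 62, 61, 62, 62, 62, 69, 174, 178, 179, 180, 180, 132]
66 [177, 178, 180, 175, 83, 59, 60, 60, 60, 60, 60, 60, 60, 60, 58, 58, 59, 59, 61, 59, 71, 173, 177, 179, 178, 179, 125]
78 [179, 180, 180, 177, 88, 59, 58, 57, 56, 58, 59, 57, 58, 55, 58, 58, 56, 58, 58, 58, 82, 176, 179, 179, 180, 180, 159]
90 [179, 177, 179, 177, 96, 55, 57, 55, 56, 58, 54, 55, 56, 56, 54, 57, 56, 57, 54, 56, 93, 177, 179, 179, 179, 177, 157]
102 [179, 177, 178, 175, 108, 55, 58, 54, 56, 56, 53, 55, 55, 58, 55, 56, 56, 55, 55, 56, 96, 178, 178, 179, 177, 175, 160]
114 [180, 181, 181, 180, 122, 53, 57, 57, 55, 53, 53, 55, 56, 55, 56, 54, 56, 58, 55, 56, 103, 179, 180, 181, 182, 171, 167]
126 [182, 180, 181, 182, 134, 56, 57, 58, 55, 57, 58, 55, 57, 56, 55, 54, 57, 55, 56, 56, 114, 181, 181, 181, 181, 168, 165]
138 [182, 181, 183, 107, 97, 97, 95, 93, 89, 85, 87, 81, 82, 82, 83, 88, 89, 93, 95, 100, 102, 99, 162, 181, 180, 168, 166]
```

View pics/w5.png

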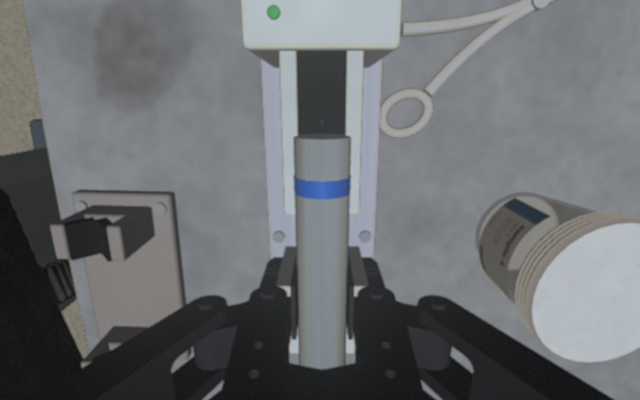

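{"method": "play_rows", "body": {"rows": [[[0.7,0,0],0,1],[[1.3,0,0],0,1],[[1.7,0,0],0,1],[[1.9,0,0],0,1],[[2.0,0,0],0,1],[[2.0,0,0],0,1],[[2.0,0,0],0,1]]}}

```text
time: 6.45
ee_pos: [0.5455, 0.1685, 0.0236]
tcp_rot: [0.2, 90.0, 1.9]
wrist_force: [-0.4, -0.8, 2.1]
opening: 0.0187
```

{"method": "play_rows", "body": {"rows": [[[0,0,0],0,2.2],[[0,0,0],0,2.6],[[0,0,0],0,3.2],[[0,0,0],0,4],[[0,0,0],0,5],[[0,0,0],0,5],[[0,0,0],0,5],[[0,0,0],0,5],[[0,0,0],0,5],[[0,0,0],0,5]]}}

```text
time: 7.28
ee_pos: [0.5453, 0.1686, 0.0233]
tcp_rot: [133.5, 90.0, 135.2]
wrist_force: [0.4, 0.4, -0.1]
opening: 0.0502
```

```bash
python3 - <<'E'
from h import *
o=bot.get_obs();print(o['time'],o['ee_pos'],o['wrist_force'],o['opening'])
im,d=bot.camera('wrist'); cv2.imwrite('pics/w6.png',im)
s,_=bot.camera('side'); cv2.imwrite('pics/s6.png',cv2.resize(s[130:250,220:380],None,fx=5,fy=5,interpolation=cv2.INTER_CUBIC))
E
```

```text
7.2833 [0.54527353 0.16856032 0.02328242] [ 0.40179794  0.43886454 -0.14144957] 0.05021207647778758
```

View pics/w6.png

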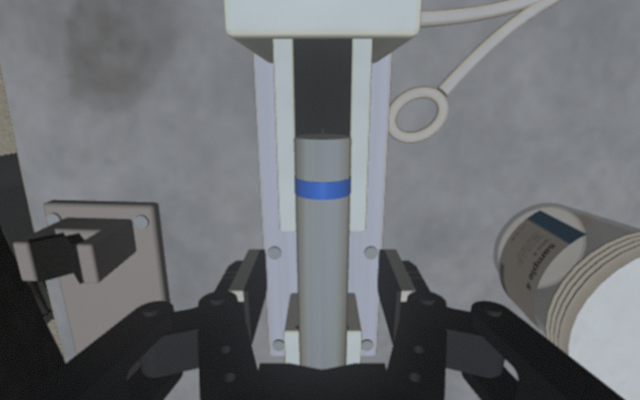

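View pics/s6.png

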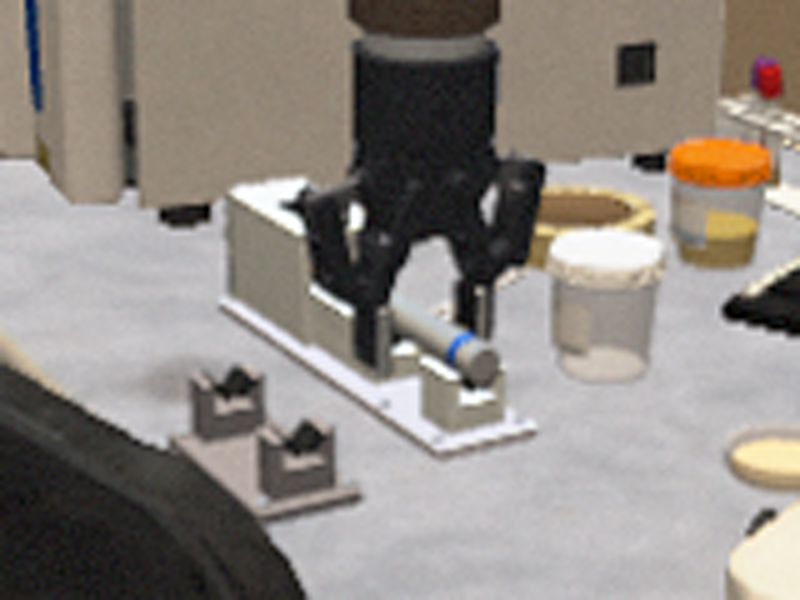

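{"method": "play_rows", "body": {"rows": [[[-1.5,0,0],0,5],[[-4,0,0],0,5],[[-7,0,0],0,5],[[-9,0,0],0,5],[[-9.5,-3,0],0,3],[[-9.5,-6,0],0,1],[[-9.5,-9,0],0,0],[[-9.5,-9.0,0],0,0],[[-9.5,-9.0,0],0,0],[[-9.5,-9.0,0],0,0]]}}

```text
time: 8.22
ee_pos: [0.5479, 0.0788, 0.1183]
tcp_rot: [69.6, 90.0, 71.2]
wrist_force: [-0.4, 0.1, -0.6]
opening: -0.0001
```

```bash
python3 - <<'E'
from h import *
o=bot.get_obs(); M=R.from_euler('xyz',o['tcp_rot'],degrees=True).as_matrix();print(o['time'],o['ee_pos'],o['wrist_force'],o['opening'],M.round(4))
im,d=bot.camera('wrist'); cv2.imwrite('pics/w7.png',im); np.savez('pics/w7.npz',im=im,d=d,p=o['ee_pos'],r=o['tcp_rot'])
b=blue(im,(200,0,420,300));print(b);P=load('pics/w7.npz')[2];print(plane(P,[x[0] for x in b],.054))
E
```

```text
8.2167 [0.54792957 0.07875387 0.11829409] [-0.39567429  0.0911617  -0.6134746 ] -0.00011644485334565836 [[ 1.000e-04 -2.840e-02  9.996e-01]
 [ 3.000e-04  9.996e-01  2.840e-02]
 [-1.000e+00  3.000e-04  1.000e-04]]
[(array([322.45, 143.08]), [308, 139, 30, 10, 273])]
[[0.54603403 0.12610122 0.054     ]]
```

View pics/w7.png

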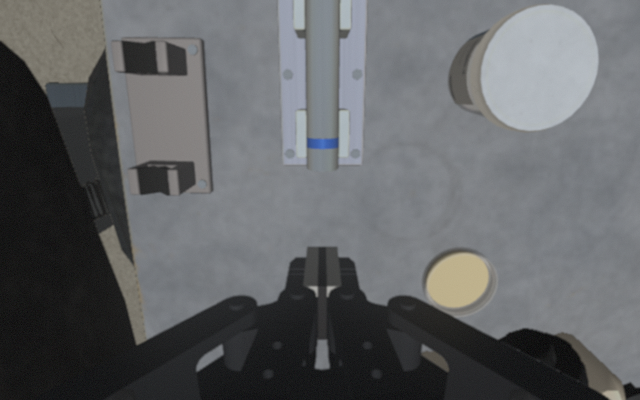

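{"method": "play_rows", "body": {"rows": [[[2,0,-0.05],0,0],[[4,0,-0.05],0,0],[[6,0,-0.05],0,0],[[7.0,0,-0.05],0,0],[[7.5,0,-0.05],0,0],[[7.5,0,-0.05],0,0],[[7.5,0,-0.05],0,0],[[7.5,0,-0.05],0,0]]}}

```text
time: 8.93
ee_pos: [0.5481, 0.0789, 0.0445]
tcp_rot: [6.5, 89.9, 8.2]
wrist_force: [0.3, -0.3, 0.7]
opening: -0.0003
```

```bash
python3 - <<'E'
from h import *
o=bot.get_obs();print(o['time'],o['ee_pos'],o['wrist_force'],o['opening'])
s=cv2.imread('pics/side0.png'); hsv=cv2.cvtColor(s,cv2.COLOR_BGR2HSV); m=cv2.inRange(hsv,(3,120,100),(20,255,255)); v,u=np.nonzero(m[165:200,270:300]); print(list(zip(u+270,v+165)))
P=pose('side')
n=np.array([1,.031,0]); c=np.array([.5443,.1685,0])
for uv in zip(u+270,v+165):
    r=rays(P,[uv])[0]; t=n@(c-P[3])/(n@r); X=P[3]+r*t; print(uv,X.round(4),'cradle x',(X[1]-.1685).round(4))
print(proj(P,[[.5417,.2565,.045],[.5417,.2565,.0375],[.5417,.2565,.0525]]))
s,_=bot.camera('side'); cv2.imwrite('pics/s7.png',cv2.resize(s[130:250,220:380],None,fx=5,fy=5,interpolation=cv2.INTER_CUBIC))
E
```

```text
8.9333 [0.54806145 0.07887001 0.0445317 ] [ 0.27588297 -0.31647911  0.72157615] -0.00026848747144588925
[(np.int64(282), np.int64(179)), (np.int64(283), np.int64(179)), (np.int64(282), np.int64(180)), (np.int64(283), np.int64(180)), (np.int64(282), np.int64(181)), (np.int64(283), np.int64(181)), (np.int64(282), np.int64(182)), (np.int64(283), np.int64(182)), (np.int64(282), np.int64(183)), (np.int64(283), np.int64(183))]
(np.int64(282), np.int64(179)) [0.5406 0.2887 0.0525] cradle x 0.1202
(np.int64(283), np.int64(179)) [0.5408 0.2828 0.0543] cradle x 0.1143
(np.int64(282), np.int64(180)) [0.5406 0.2888 0.0495] cradle x 0.1203
(np.int64(283), np.int64(180)) [0.5408 0.2829 0.0514] cradle x 0.1144
(np.int64(282), np.int64(181)) [0.5406 0.2889 0.0465] cradle x 0.1204
(np.int64(283), np.int64(181)) [0.5408 0.283  0.0484] cradle x 0.1145
(np.int64(282), np.int64(182)) [0.5406 0.289  0.0435] cradle x 0.1205
(np.int64(283), np.int64(182)) [0.5407 0.2831 0.0453] cradle x 0.1146
(np.int64(282), np.int64(183)) [0.5406 0.2891 0.0405] cradle x 0.1206
(np.int64(283), np.int64(183)) [0.5407 0.2831 0.0423] cradle x 0.1146
[[287.62666092 184.90590021]
 [287.65561233 187.45243196]
 [287.59781551 182.34846811]]
```

View pics/s7.png

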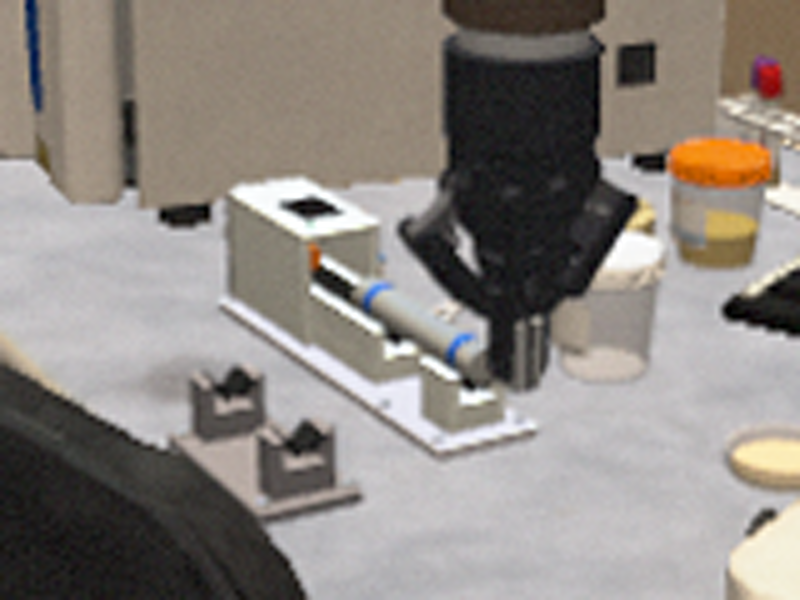

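{"method": "play_rows", "body": {"rows": [[[0.1,0.5,0],0,0],[[0.1,1.0,0],0,0],[[0.1,1.4,0],0,0],[[0.1,1.6,0],0,0],[[0.1,1.8,0],0,0],[[0.1,2.0,0],0,0],[[0.1,2.2,0],0,0],[[0.1,2.4,0],0,0],[[0.1,2.6,0],0,0],[[0.1,2.8,0],0,0],[[0.1,3.0,0],0,0],[[0.1,3.2,0],0,0]]}}

```text
time: 9.98
ee_pos: [0.5464, 0.1106, 0.0423]
tcp_rot: [-96.0, 90.0, -94.3]
wrist_force: [-0.5, -3.2, 0.9]
opening: 0.0
```

```bash
python3 - <<'E'
from h import *
o=bot.get_obs();print(o['time'],o['ee_pos'],o['wrist_force'],o['opening'])
im,d=bot.camera('wrist'); cv2.imwrite('pics/w8.png',im)
s,_=bot.camera('side'); cv2.imwrite('pics/s8.png',cv2.resize(s[130:250,220:380],None,fx=5,fy=5,interpolation=cv2.INTER_CUBIC))
E
```

```text
9.9833 [0.54643066 0.11063121 0.04231225] [-0.54671087 -3.16526417  0.91321348] 3.674997113962789e-05
```

View pics/w8.png

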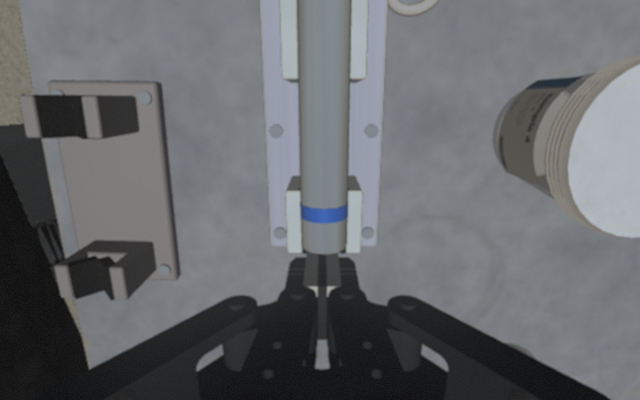

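View pics/s8.png

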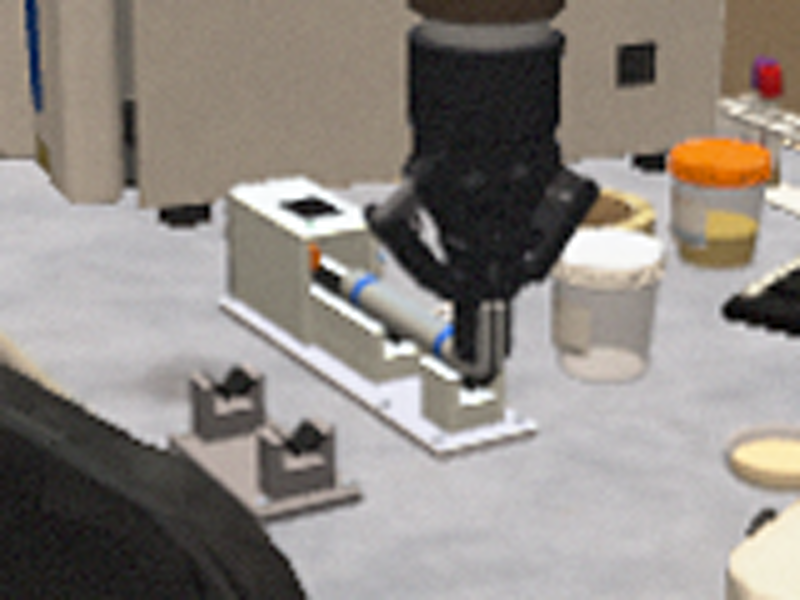

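{"method": "play_rows", "body": {"rows": [[[-0.05,0.2,0],0,0],[[-0.05,0.4,0],0,0],[[-0.05,0.6,0],0,0],[[-0.05,0.8,0],0,0],[[-0.05,1.0,0],0,0],[[-0.05,1.2,0],0,0],[[-0.05,1.4,0],0,0],[[-0.05,1.6,0],0,0],[[-0.05,1.7,0],0,0],[[-0.05,1.8,0],0,0]]}}

```text
time: 10.92
ee_pos: [0.5459, 0.1287, 0.0428]
tcp_rot: [173.5, 90.0, 175.1]
wrist_force: [-0.3, -2.0, -0.7]
opening: 0.0002
```

{"method": "play_rows", "body": {"rows": [[[0,0.08,0],0,0],[[0,0.16,0],0,0],[[0,0.24,0],0,0],[[0,0.32,0],0,0]]}}

```text
time: 11.25
ee_pos: [0.5458, 0.1318, 0.0428]
tcp_rot: [-45.8, 90.0, -44.2]
wrist_force: [-0.1, -2.3, -1.3]
opening: -0.0002
```

{"method": "play_rows", "body": {"rows": [[[0,0.08,0],0,0],[[0,0.16,0],0,0],[[0,0.24,0],0,0]]}}

```text
time: 11.5
ee_pos: [0.5458, 0.1342, 0.0428]
tcp_rot: [19.3, 90.0, 21.0]
wrist_force: [-0.4, -1.5, -0.8]
opening: 0.0003
```

{"method": "play_rows", "body": {"rows": [[[0,0.08,0],0,0],[[0,0.16,0],0,0],[[0,0.24,0],0,0]]}}

```text
time: 11.75
ee_pos: [0.5457, 0.1366, 0.0428]
tcp_rot: [-70.8, 90.0, -69.2]
wrist_force: [-0.2, -1.6, -1.0]
opening: -0.0003
```

{"method": "play_rows", "body": {"rows": [[[0,0.08,0],0,0],[[0,0.16,0],0,0]]}}

```text
time: 11.92
ee_pos: [0.5456, 0.1382, 0.0428]
tcp_rot: [-43.6, 90.0, -42.0]
wrist_force: [0.1, -1.4, -1.8]
opening: 0.0001
```

{"method": "play_rows", "body": {"rows": [[[0,0.08,0],0,0],[[0,0.16,0],0,0],[[0,0.24,0],0,0]]}}

```text
time: 12.17
ee_pos: [0.5456, 0.1406, 0.0428]
tcp_rot: [153.0, 90.0, 154.6]
wrist_force: [-0.1, -2.2, -1.0]
opening: 0.0
```

{"method": "play_rows", "body": {"rows": [[[0,0.08,0],0,0],[[0,0.16,0],0,0]]}}

```text
time: 12.33
ee_pos: [0.5455, 0.1422, 0.0428]
tcp_rot: [-104.0, 90.0, -102.3]
wrist_force: [0.5, -1.7, -1.3]
opening: -0.0
```

{"method": "play_rows", "body": {"rows": [[[0,0.08,0],0,0],[[0,0.16,0],0,0],[[0,0.24,0],0,0]]}}

```text
time: 12.58
ee_pos: [0.5455, 0.1446, 0.0428]
tcp_rot: [156.8, 90.0, 158.4]
wrist_force: [-0.1, -1.3, -0.7]
opening: 0.0002
```

```bash
python3 - <<'E'
from h import *
o=bot.get_obs();print(o['time'],o['ee_pos'],o['wrist_force'],o['opening'])
s,_=bot.camera('side'); cv2.imwrite('pics/s9.png',cv2.resize(s[130:250,220:380],None,fx=5,fy=5,interpolation=cv2.INTER_CUBIC))
E
```

```text
12.5833 [0.54545451 0.14463875 0.04278576] [-0.09921808 -1.34215741 -0.68220873] 0.00018437304082920259
```

View pics/s9.png

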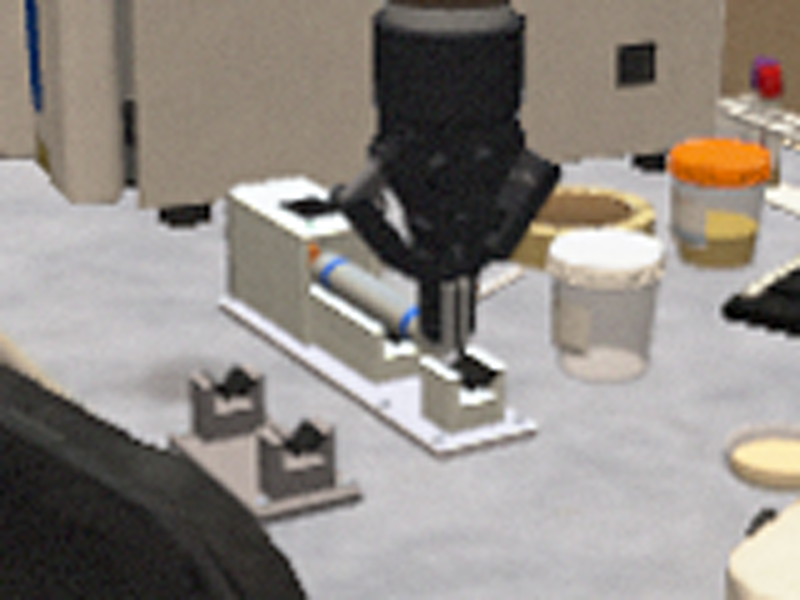

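{"method": "play_rows", "body": {"rows": [[[0,0.08,0],0,0],[[0,0.16,0],0,0],[[0,0.24,0],0,0]]}}

```text
time: 12.88
ee_pos: [0.5454, 0.147, 0.0428]
tcp_rot: [-60.2, 90.0, -58.5]
wrist_force: [-0.4, -1.0, -0.6]
opening: -0.0001
```

{"method": "play_rows", "body": {"rows": [[[0,0.08,0],0,0],[[0,0.16,0],0,0]]}}

```text
time: 13.05
ee_pos: [0.5453, 0.1486, 0.0428]
tcp_rot: [-135.4, 90.0, -133.8]
wrist_force: [0.1, -1.4, -1.1]
opening: 0.0
```

{"method": "play_rows", "body": {"rows": [[[0,0.08,0],0,0],[[0,0.16,0],0,0],[[0,0.24,0],0,0]]}}

```text
time: 13.3
ee_pos: [0.5453, 0.151, 0.0428]
tcp_rot: [-152.2, 90.0, -150.6]
wrist_force: [-0.7, -2.3, -1.2]
opening: -0.0003
```

{"method": "play_rows", "body": {"rows": [[[0,0.08,0],0,0],[[0,0.16,0],0,0]]}}

```text
time: 13.47
ee_pos: [0.5452, 0.1526, 0.0428]
tcp_rot: [-77.5, 90.0, -75.9]
wrist_force: [-0.4, -1.5, -1.4]
opening: 0.0001
```

{"method": "play_rows", "body": {"rows": [[[0,0.08,0],0,0],[[0,0.16,0],0,0],[[0,0.24,0],0,0]]}}

```text
time: 13.72
ee_pos: [0.5451, 0.155, 0.0428]
tcp_rot: [173.1, 90.0, 174.8]
wrist_force: [-0.1, -2.0, -1.2]
opening: -0.0005
```

{"method": "play_rows", "body": {"rows": [[[0,0.08,0],0,0],[[0,0.16,0],0,0]]}}

```text
time: 13.88
ee_pos: [0.5451, 0.1566, 0.0428]
tcp_rot: [72.0, 90.0, 73.7]
wrist_force: [0.6, -2.0, -0.3]
opening: -0.0001
```

{"method": "play_rows", "body": {"rows": [[[0,0.08,0],0,0],[[0,0.16,0],0,0],[[0,0.24,0],0,0]]}}

```text
time: 14.13
ee_pos: [0.545, 0.159, 0.0428]
tcp_rot: [-124.2, 90.0, -122.5]
wrist_force: [0.1, -1.2, -1.0]
opening: 0.0
```

{"method": "play_rows", "body": {"rows": [[[0,0.08,0],0,0],[[0,0.16,0],0,0]]}}

```text
time: 14.3
ee_pos: [0.545, 0.1606, 0.0428]
tcp_rot: [175.3, 90.0, 177.0]
wrist_force: [-0.4, -1.2, 0.0]
opening: -0.0
```

{"method": "play_rows", "body": {"rows": [[[0,0.08,0],0,0],[[0,0.16,0],0,0],[[0,0.24,0],0,0]]}}

```text
time: 14.55
ee_pos: [0.5449, 0.163, 0.0428]
tcp_rot: [-99.8, 90.0, -98.2]
wrist_force: [-0.3, -1.5, -0.9]
opening: 0.0002
```

{"method": "play_rows", "body": {"rows": [[[0,0.08,0],0,0],[[0,0.16,0],0,0]]}}

```text
time: 14.72
ee_pos: [0.5449, 0.1643, 0.0427]
tcp_rot: [-96.5, 90.0, -94.9]
wrist_force: [-0.7, -4.7, 0.5]
opening: 0.0004
```

{"method": "play_rows", "body": {"rows": [[[0,0,0],0,0],[[0,0,0],0,0]]}}

```text
time: 14.88
ee_pos: [0.5449, 0.1644, 0.0428]
tcp_rot: [-96.0, 90.0, -94.4]
wrist_force: [-1.2, -4.9, -0.3]
opening: 0.0005
```

{"method": "play_rows", "body": {"rows": [[[0,0.04,0],0,0],[[0,0.08,0],0,0],[[0,0.08,0],0,0]]}}

```text
time: 15.13
ee_pos: [0.5448, 0.165, 0.0428]
tcp_rot: [-96.0, 90.0, -94.4]
wrist_force: [-0.1, -5.3, -0.4]
opening: -0.0
```

{"method": "play_rows", "body": {"rows": [[[0,0.04,0],0,0],[[0,0.08,0],0,0],[[0,0.12,0],0,0],[[0,0.12,0],0,0]]}}

```text
time: 15.47
ee_pos: [0.5448, 0.1659, 0.0428]
tcp_rot: [-91.5, 89.9, -89.9]
wrist_force: [-0.4, -7.0, 0.2]
opening: -0.0002
```

Total about 7 N, of which roughly 1.7 N is sliding: hold about a second.

{"method": "play_rows", "body": {"rows": [[[0,0,0],0,0],[[0,0,0],0,0],[[0,0,0],0,0],[[0,0,0],0,0],[[0,0,0],0,0],[[0,0,0],0,0]]}}

```text
time: 15.97
ee_pos: [0.5448, 0.1659, 0.0428]
tcp_rot: [-91.6, 89.9, -90.0]
wrist_force: [0.3, -7.1, 1.0]
opening: 0.0001
```

{"method": "play_rows", "body": {"rows": [[[0,0,0],0,0],[[0,0,0],0,0],[[0,0,0],0,0],[[0,0,0],0,0],[[0,0,0],0,0],[[0,0,0],0,0]]}}

```text
time: 16.47
ee_pos: [0.5448, 0.1659, 0.0428]
tcp_rot: [-93.1, 89.9, -91.4]
wrist_force: [-0.5, -6.4, 0.7]
opening: -0.0002
```

{"method": "play_rows", "body": {"rows": [[[0,-0.015,0],0,0],[[0,-0.03,0],0,0],[[0,-0.045,0],0,0],[[0,-0.06,0],0,0],[[0,-0.075,0],0,0],[[0,-0.09,0],0,0],[[0,-0.105,0],0,0],[[0,-0.12,0],0,0],[[0,-0.135,0],0,0],[[0,-0.15,0],0,0],[[0,-0.165,0],0,0],[[0,-0.18,0],0,0]]}}

```text
time: 17.47
ee_pos: [0.5449, 0.1649, 0.0428]
tcp_rot: [90.7, 90.0, 92.3]
wrist_force: [0.3, -1.6, -1.1]
opening: -0.0006
```

{"method": "play_rows", "body": {"rows": [[[0,-0.015,0],0,0],[[0,-0.03,0],0,0],[[0,-0.045,0],0,0],[[0,-0.06,0],0,0],[[0,-0.075,0],0,0],[[0,-0.09,0],0,0],[[0,-0.105,0],0,0],[[0,-0.12,0],0,0],[[0,-0.135,0],0,0],[[0,-0.15,0],0,0],[[0,-0.165,0],0,0],[[0,-0.18,0],0,0]]}}

```text
time: 18.47
ee_pos: [0.5449, 0.1629, 0.0428]
tcp_rot: [-101.8, 90.0, -100.2]
wrist_force: [0.1, 0.9, -0.7]
opening: -0.0002
```

{"method": "play_rows", "body": {"rows": [[[0,-0.015,0],0,0],[[0,-0.03,0],0,0],[[0,-0.045,0],0,0],[[0,-0.06,0],0,0],[[0,-0.075,0],0,0],[[0,-0.09,0],0,0],[[0,-0.105,0],0,0],[[0,-0.12,0],0,0],[[0,-0.135,0],0,0],[[0,-0.15,0],0,0],[[0,-0.165,0],0,0],[[0,-0.18,0],0,0]]}}

```text
time: 19.47
ee_pos: [0.545, 0.1611, 0.0428]
tcp_rot: [-61.5, 90.0, -59.9]
wrist_force: [0.9, -0.4, -0.8]
opening: 0.0001
```

{"method": "play_rows", "body": {"rows": [[[0,-0.2,0],0,0],[[0,-0.5,0],0,0],[[0,-1,0],0,0],[[0,-2,0],0,0],[[0,-3,0],0,0],[[-1.5,-4,0],0,0],[[-4,-5,0],0,0],[[-7,-5,0],0,0],[[-7,-5,0],0,0],[[-7,-5,0],0,0],[[-7,-5,0],0,0]]}}

```text
time: 20.38
ee_pos: [0.5464, 0.1105, 0.1125]
tcp_rot: [-154.0, 90.0, -152.4]
wrist_force: [-0.0, 0.4, 0.0]
opening: 0.0
```

```bash
python3 - <<'E'
from h import *
o=bot.get_obs();print(o['time'],o['ee_pos'],o['wrist_force'],o['opening'])
im,d=bot.camera('wrist'); cv2.imwrite('pics/w10.png',im); np.savez('pics/w10.npz',im=im,d=d,p=o['ee_pos'],r=o['tcp_rot'])
b=blue(im,(200,0,420,300));P=load('pics/w10.npz')[2];print(b,plane(P,[x[0] for x in b],.054))
s,_=bot.camera('side'); cv2.imwrite('pics/s10.png',cv2.resize(s[130:250,220:380],None,fx=5,fy=5,interpolation=cv2.INTER_CUBIC))
t,_=bot.camera('top'); t0=cv2.imread('pics/top0.png'); df=cv2.absdiff(t,t0).max(2); print('bystander diffs',[int((df[a:b,c:e]>60).sum()) for c,a,e,b in ((182,175,212,206),(210,174,230,200),(283,145,312,176),(347,152,372,176),(425,228,455,280))])
E
```

```text
20.3833 [0.54636858 0.11050863 0.11245467] [-0.04853825  0.3580456   0.0386315 ] 1.2136639551894695e-05
[(array([323.22,  81.23]), [307, 76, 33, 11, 340])] [[0.54389388 0.1922888  0.054     ]]
bystander diffs [0, 0, 254, 154, 0]
```

View pics/w10.png

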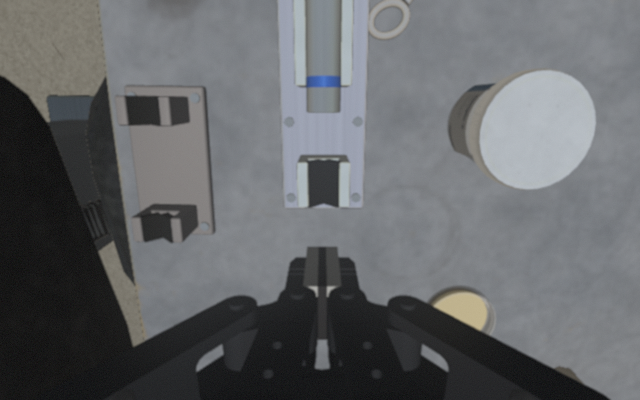

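View pics/s10.png

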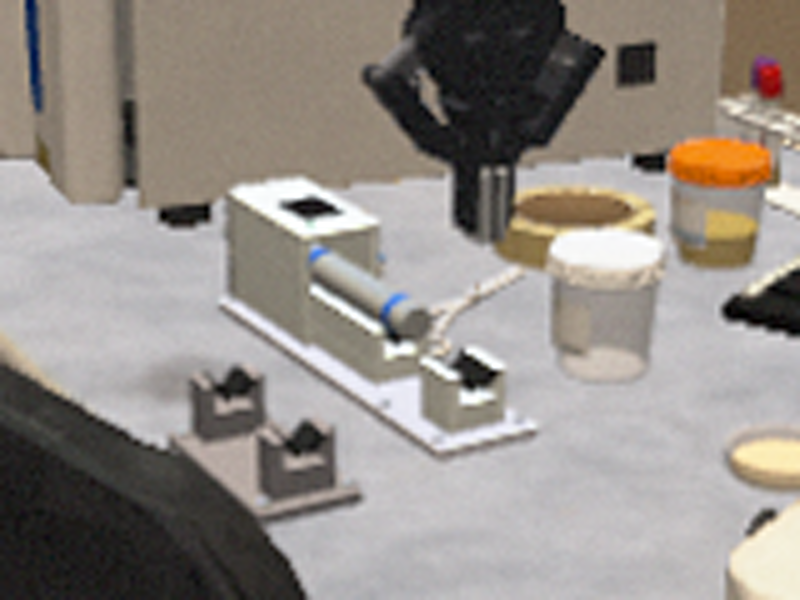

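```bash
python3 - <<'E'
from workcell import bot
print(bot.get_obs()['time']); print(bot.job_done())
E
```

```text
20.5333
the job is handed in; nothing more can be done
None
```

I took the rod from its rest, laid it in the loading gap, let go, and pushed it under the hood until it met the soft stop. I leaned on it there for about 1.2 s, backed off at about 2 mm/s and handed the job in at 20.5 s. No verdict was reported.

- **Push force:** sliding took 1–2.3 N in the last part of the push. Near rod-front cradle x ≈ 125 mm the push force began to climb. While I held, it read 6.4–7.1 N, so about 5 N on the stop. All readings stayed well under 10 N.
- **Rod at the end:** the last pictures show it straight in the groove, front end under the hood. The gripper is clear of it, about 7 cm up and 5 cm back, with about 0 N on the wrist.
- **Bearing force on the stop:** I could not measure this after letting go. I expect about 1.5 N, because the force fell along the expected line of spring force minus friction as I backed off. The cameras are too coarse to confirm it.
- **Other objects:** the timer, pad and pen were unchanged in the top view. That view did show changes at the cup and the dish, which I put down to the arm being in front of them. By eye, both stand where they were in the side view.
- **Disagreement between measurements:** the top and wrist cameras differed by about 2 mm on the rod, within their stated calibration. I used the wrist camera.

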